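# Re-shade the three lamps from the stacked shades

### The arm

A 6-joint arm with a two-finger parallel gripper is mounted at the origin on the work surface. World frame = base frame: x ahead of the robot, y to its left, z up, the work surface at z = 0. Lengths are in m, angles in rad, forces in N, time in s.
With the tool pointing down it reaches from about 0.35 to 0.925 m from the base axis. Payload 6.4 kg.
Tool frame: the origin (TCP) lies midway between the tips of the shut fingers; the grasp point (between the pads) lies 19 mm behind it; z points along the fingers, x is the direction in which the jaws open and shut, and the axes are right-handed (so a half turn about z gives the same grasp; the last joint's range is limited). The gripper opens to 94 mm and grips with 3 to 60 N. Pads are 16 mm wide; open, the fingers measure 119 mm over their backs; the gripper's body (75 mm by 177 mm) begins 78 mm behind the grasp point.
Start: joints at [-1.376, 0.245, 1.558, -0, 1.339, -0.174], TCP at [0.234, -0.606, 0.205] pointing down, gripper open.
Joint ranges: [-3.13, 3.13], [-1.02, 2.26], [0.13, 2.54], [-0.95, 4.09], [0.21, 2.88], [-2.74, 2.74]. Speed limits (rad/s): [2.57, 2.57, 3.14, 3.14, 3.14, 3.14].

### API

Orientations are given as a rotation vector (axis times angle).
In Python, from bench import get_state, snapshot, env gives the robot as it stands.
- The arm moves only by the shell command python3 -m pendant 'ROWS' [FORCE]. ROWS is a JSON object of lists of equal length, an entry for each row: "rotation": the turn, a rotation vector about the tool's x, y, z in rad, a list of three; "linear": the shift along the tool's x, y, z in mm, a list of three; "fingers": the finger opening in mm, from 0 to 94. In form: {"rotation": [[rx, ry, rz], ...], "linear": [[tx, ty, tz], ...], "fingers": [fingers, ...]}. A call has 1 to 8 rows; each row shifts and turns the commanded pose from where the row before left it, along the tool's axes as they then stand; what a row does not reach is not made up. A row lasts 1/12 s, in which the tool goes at most 41.7 mm and 7.16 degrees, less where a joint would pass 70% of its speed; a pose out of reach is approached as far as the arm can. A call with a gripper value outside its range is refused whole. The fingers move at their own pace and stop on an object; FORCE is the grip in N (left out, the last holds). Time passes only in rows, so rows that do not move let the fingers close. It gives the time, the measured TCP pose, the force and the opening at its end, in the units of the state.
- get_state(): the state, without advancing time (a new reading comes with each control period).
- snapshot(name): name is "scene" or "top" or "wrist"; returns a dict with "color" (420x560x3 uint8, red, green, blue), "range_z" (420x560 float32, m along the optical axis (not along the pixel's ray), 0 where there is no reading), "fx", "fy", "cx", "cy" (pixels), "eye" and "orientation" of the camera in the world. Camera axes: x right, y down, z forward; pixel columns grow to the right and rows downward; lengths in m; the calibration is good to about 2 mm. A picture is of the moment at which its call begins.
- env.sign_off(): hands the job in, once; it reports no verdict.
The state is a dict: "clock": time; "qpos": joint angles; "joint_vel": joint speeds; "tau": joint torques, N m; "ee_pos": TCP position; "ee_rot": TCP orientation; "ft_force": force on the tool from outside, world axes, zero at the start; "ft_torque": the same for the moment, N m; "opening": finger opening in m.
Only numpy, scipy, OpenCV 4.12 (cv2) and the standard library are available. Lean on these libraries where they do the work, as an engineer would, in place of code of your own. Each camera call takes 0.05 s, during which the arm holds its last target.

### The job

The shades of the three bare lamps are stacked on the bench. Take the stack apart and set every shade on its own lamp, the widest shade on the lamp with the widest ring, the middle one on the middle lamp and the smallest on the smallest, so that each sits centred and level on the lamp's ring. Set the shades down rather than dropping them, and leave the screwdriver, the bulb carton and the screw jar where they are.

Things in the scene. Friction and masses are not known exactly. Their poses are not given: they have to be found in the camera images.
- shade_small: Cream metal lampshade, hollow, open below. Smallest, 0.13 kg: rim 90 mm across, skirt 32 mm tall, then sloping in to a top 36 mm across, 62 mm above the rim. Grip: upright brass knob on the flat top, 24 mm across, 34 mm tall. Origin: centre of the rim plane (underside); z up through the knob. Starts at the top of the stack, rim 77 mm above the bench, on the slope of shade_mid.
- shade_mid: Cream metal lampshade, hollow, open below. Middle, 0.20 kg: rim 120 mm across, skirt 44 mm tall, then sloping in to a top 44 mm across, 74 mm above the rim. Grip: upright brass knob on the flat top, 24 mm across, 34 mm tall. Origin: centre of the rim plane (underside); z up through the knob. Starts mid-stack, rim 21 mm above the bench, on shade_wide's slope; knob inside shade_small.
- shade_wide: Cream metal lampshade, hollow, open below. Widest, 0.26 kg: a plain flat cone, rim 170 mm across, top 48 mm across, 48 mm above the rim. Grip: upright brass knob on the flat top, 24 mm across, 34 mm tall. Origin: centre of the rim plane (underside); z up through the knob. Starts as the bottom of the stack, rim on the bench; knob inside shade_mid.
- lamp_small: Smallest bare lamp, stands firm: dark foot 82 mm across, brass stem, ball bulb 37 mm, round it a level brass wire ring 58 mm across, its top 110 mm above the bench, bulb just lower. Origin: centre of the foot's underside, z up. A flat ledge inside shade_small, 28 mm above its rim, rests on the ring: seated, its rim is 82 mm above this origin; side play 9 mm.
- lamp_medium: Middle bare lamp, stands firm: dark foot 112 mm across, brass stem, ball bulb 45 mm, round it a level brass wire ring 89 mm across, its top 130 mm above the bench, bulb just lower. Origin: centre of the foot's underside, z up. A flat ledge inside shade_mid, 40 mm above its rim, rests on the ring: seated, its rim is 90 mm above this origin; side play 8 mm.
- lamp_large: Largest bare lamp, stands firm: dark foot 140 mm across, brass stem, ball bulb 45 mm, round it a level brass wire ring 124 mm across, its top 150 mm above the bench, bulb just lower. Origin: centre of the foot's underside, z up. A flat ledge inside shade_wide, 8 mm above its rim, rests on the ring: seated, its rim is 142 mm above this origin; side play 8 mm.
- screwdriver: Bystander: screwdriver with a wooden handle, 200 mm long, 26 mm thick, lying on the bench. Origin: midway along it, at its underside; x points to the blade.
- bulb_carton: Bystander: small upright cardboard bulb carton with a pale band, 58 x 58 x 105 mm tall. Origin: centre of its underside.
- screw_jar: Bystander: small glass jar with a steel lid, 60 mm across, 75 mm tall. Origin: centre of its underside.
Not all that is in view belongs to the job. Leave any green or red look-alike of the shade_small alone.

How it is judged:
At the end, for the whole second after the job is handed in: Each shade is on its own lamp, centred within 12 mm, level within 0.07 rad (4 degrees), its rim within 5 mm of its seated height, released and at rest (horizontal distance between shade_small and lamp_small below 0.012 m and z of shade_small in the frame of lamp_small between 0.077 and 0.087 m and angle between each of shade_small, shade_mid, shade_wide's own z axis and vertical below 0.07 rad and linear speed of each of shade_small, shade_mid, shade_wide below 0.01 m/s and angular speed of each of shade_small, shade_mid, shade_wide below 0.1 rad/s and horizontal distance between shade_mid and lamp_medium below 0.012 m and z of shade_mid in the frame of lamp_medium between 0.085 and 0.095 m and horizontal distance between shade_wide and lamp_large below 0.012 m and z of shade_wide in the frame of lamp_large between 0.137 and 0.147 m); the robot touches nothing.
It fails at once if shade_small is dropped: it falls faster than 0.5 m/s (a free fall of about 13 mm) with no finger on it (contact force between the fingers and shade_small below 0.05 N and linear speed of shade_small above 0.5 m/s).
It fails at once if shade_mid is dropped: it falls faster than 0.5 m/s (a free fall of about 13 mm) with no finger on it (contact force between the fingers and shade_mid below 0.05 N and linear speed of shade_mid above 0.5 m/s).
It fails at once if shade_wide is dropped: it falls faster than 0.5 m/s (a free fall of about 13 mm) with no finger on it (contact force between the fingers and shade_wide below 0.05 N and linear speed of shade_wide above 0.5 m/s).
It fails at once if the screwdriver, the bulb carton or the screw jar is pushed more than 30 mm from its place (distance of any of screwdriver, bulb_carton, screw_jar from where it was at the start of the episode above 0.03 m).
It also fails if it takes over 115 s, if anything falls off the work surface, if the arm or the gripper's body presses on something with over 40 N, if the wrist force passes 120 N, or if a joint passes its speed limit or range.

## Working session

There is one attempt and no reset: what is moved stays moved. The work goes in short steps, Python scripts to look and compute and a shell command to move; the robot and the scene stay as the last step left them, time stands still between calls to the robot, and variables do not carry over. Pictures are saved under pics/ and viewed, and the job is handed in when it is done.

```bash
mkdir -p pics; ls; cat > h.py <<'E'
from bench import get_state, snapshot, env
import numpy as np, cv2
from scipy.spatial.transform import Rotation as R
def R_of(o):
    o=np.array(o,float)
    if o.shape==(3,3): return o
    if o.size==3: return R.from_rotvec(o).as_matrix()
    return R.from_quat(o).as_matrix()
def cloud(s):
    z=s["range_z"]; v,u=np.mgrid[:z.shape[0],:z.shape[1]]
    p=np.stack([(u-s["cx"])/s["fx"]*z,(v-s["cy"])/s["fy"]*z,z],-1)
    w=p@R_of(s["orientation"]).T+np.array(s["eye"]); w[z<=0]=np.nan
    return w
def save(s,n): cv2.imwrite(f"pics/{n}.png",s["color"][:,:,::-1])
E
python3 - <<'E'
from h import *
st=get_state(); print(st)
for n in ("scene","top"):
    s=snapshot(n); save(s,n+"0"); np.savez(f"{n}0.npz",**s); print(n,s["eye"],s["orientation"],s["fx"],s["cx"],s["cy"])
E
```

```text
pics
{'clock': 0.0, 'qpos': array([-1.37606820e+00,  2.45774884e-01,  1.55898401e+00,  3.58855049e-05,
        1.33870547e+00, -1.74119674e-01]), 'joint_vel': array([-0.00115616, -0.00039048, -0.00016989, -0.00024035,  0.0002067 ,
       -0.00141625]), 'tau': array([-1.26488976e-03, -4.15837705e+01, -3.14600551e+01,  6.84053334e-02,
        3.31083778e-02, -1.39490135e-04]), 'ee_pos': array([ 0.23423863, -0.60569472,  0.20438656]), 'ee_rot': array([-2.59003007e+00,  1.77565757e+00,  2.06100527e-03]), 'ft_force': array([ 1.16631497, -0.39443054, -0.92462638]), 'ft_torque': array([-0.04422381,  0.04117173,  0.00797392]), 'opening': 0.0942321698554055}
scene [1.0716796  0.82070336 0.97443519] [-0.70794071 -2.60942801  1.13914084] 523.1774201799539 283.3571369071523 207.38677439807037
top [0.36838189 0.00998256 1.04123082] [-2.09261229  2.12774925 -0.21685565] 404.9895212067072 280.916481363305 206.10911113680945
```

View pics/scene0.png

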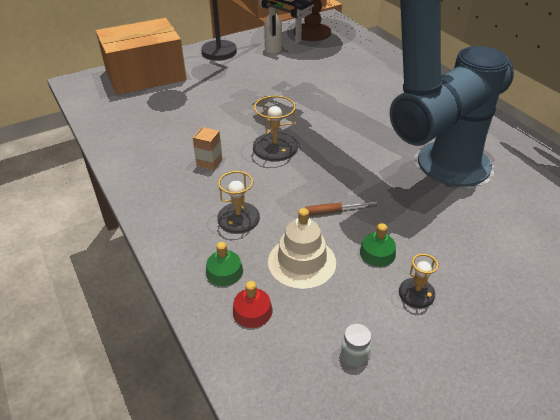

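View pics/top0.png

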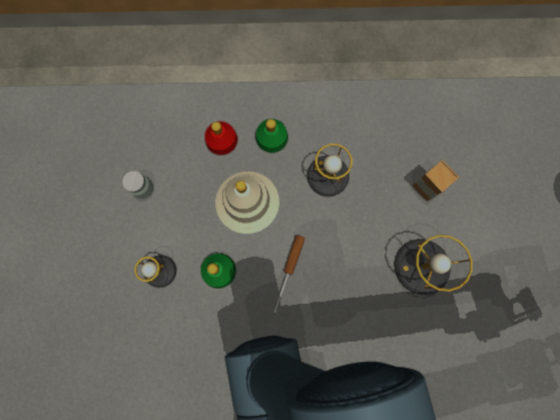

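The scene view shows the stack at (303,240), and the top view shows the small, middle and large rings at (147,269), (333,161) and (444,263). Next I'll measure these.

```bash
cat >> h.py <<'E'
def rayplane(s,u,v,z):
    u=np.asarray(u,float);v=np.asarray(v,float)
    d=np.stack([(u-s["cx"])/s["fx"],(v-s["cy"])/s["fy"],np.ones_like(u)],-1)@R_of(s["orientation"]).T
    e=np.array(s["eye"]); t=(z-e[2])/d[...,2]; return e+t[...,None]*d
def proj(s,p):
    q=(np.atleast_2d(p)-np.array(s["eye"]))@R_of(s["orientation"])
    return np.c_[q[:,0]/q[:,2]*s["fx"]+s["cx"],q[:,1]/q[:,2]*s["fy"]+s["cy"]]
def gold(s): 
    h=cv2.cvtColor(s["color"],cv2.COLOR_RGB2HSV); return (h[...,0]>12)&(h[...,0]<32)&(h[...,1]>130)&(h[...,2]>90)
def circ(x,y,r=None):
    from scipy.optimize import least_squares
    f=(lambda p:np.hypot(x-p[0],y-p[1])-p[2]) if r is None else (lambda p:np.hypot(x-p[0],y-p[1])-r)
    p0=[x.mean(),y.mean()]+([np.ptp(x)/2] if r is None else [])
    q=least_squares(f,p0,loss='soft_l1',f_scale=.002); return q.x,np.sqrt(np.median(q.fun**2))
E
python3 - <<'E'
from h import *
L={"small":(.0581/2,.110),"med":(.089/2,.130),"large":(.124/2,.150)}
T=dict(np.load("top0.npz"));S=dict(np.load("scene0.npz"))
guess={"small":(147,269),"med":(333,161),"large":(444,263)}
sg={"small":(424,264),"med":(236,183),"large":(274,107)}
for k,(r,z) in L.items():
  for s,g in ((T,guess),(S,sg)):
    v,u=np.nonzero(gold(s)); 
    p=rayplane(s,u,v,z-.0015); c=rayplane(s,*np.array(g[k],float),z)
    d=np.hypot(p[:,0]-c[0],p[:,1]-c[1]); m=(d<r*1.3)&(d>r*.7)
    print(k,m.sum(),circ(p[m,0],p[m,1]),end=' ')
    c2,_=circ(p[m,0],p[m,1],r); print(c2)
# clouds
for n,s in (("top",T),("scene",S)):
  w=cloud(s); print(n,"bench z",np.nanmedian(w[...,2]))
  c=rayplane(s,*((np.array(243.),np.array(195.)) if n=="top" else (np.array(303.),np.array(240.))),.08)
  m=np.hypot(w[...,0]-c[0],w[...,1]-c[1])<.11
  kn=m&(w[...,2]>.145); print("knob",kn.sum(),np.median(w[kn],0),w[kn].max(0),w[kn].min(0))
  h=cv2.cvtColor(s["color"],cv2.COLOR_RGB2HSV)
  for lo,hi in ((.006,.02),(.025,.06),(.08,.106)):
    b=m&(w[...,2]>lo)&(w[...,2]<hi); print(lo,b.sum(),circ(w[b][:,0],w[b][:,1]))
  g=gold(s)
  b=m&g&(w[...,2]>.165); print("knobtop",b.sum(),np.median(w[b],0))
E
```

```text
small 159 (array([0.42483903, 0.32037903, 0.02611194]), np.float64(0.0012164315413867102)) [0.42484745 0.3214133 ]
small 123 (array([0.42753254, 0.32464639, 0.02645147]), np.float64(0.0011731899763526635)) [0.42805187 0.32424964]
med 237 (array([ 0.66839964, -0.11390708,  0.04128682]), np.float64(0.0012920124137621655)) [ 0.67006496 -0.11458677]
med 127 (array([ 0.66983634, -0.10979982,  0.04165538]), np.float64(0.0012610592927023573)) [ 0.66971767 -0.11021687]
large 421 (array([ 0.42533854, -0.34265544,  0.05858487]), np.float64(0.0013705454742239317)) [ 0.42668266 -0.344141  ]
large 138 (array([ 0.42753263, -0.33764968,  0.05901584]), np.float64(0.0014509092313136109)) [ 0.42775778 -0.3363407 ]
top bench z -0.0007341563369354098
knob 108 [0.59814708 0.10148507 0.17017507] [0.61142788 0.11309951 0.17476198] [0.58938015 0.09021546 0.14816437]
0.006 825 (array([0.60319047, 0.10291457, 0.06972314]), np.float64(0.003686999991952322))
0.025 217 (array([0.60112923, 0.10226224, 0.05720091]), np.float64(0.0009919825814015681))
0.08 151 (array([0.60104016, 0.10222814, 0.04239443]), np.float64(0.0007710954986088273))
knobtop 81 [0.59997999 0.10147668 0.17107662]
scene bench z -0.001637051656744326
knob 138 [0.60609485 0.11006979 0.16499192] [0.61465162 0.11775014 0.17503356] [0.59001362 0.09407007 0.14578646]
0.006 749 (array([0.60130952, 0.10201775, 0.06905803]), np.float64(0.004014885412562494))
0.025 547 (array([0.60208876, 0.10345033, 0.05720573]), np.float64(0.0012158602262035065))
0.08 337 (array([0.60238002, 0.10349191, 0.04227739]), np.float64(0.0010990224794320894))
knobtop 68 [0.60468199 0.10669141 0.169655  ]
```

```bash
cat >> h.py <<'E'
def go(x,y,z,step=38):
    st=get_state(); M=R.from_rotvec(st["ee_rot"]).as_matrix()
    d=M.T@(np.array([x,y,z])-st["ee_pos"])*1000; n=max(1,int(np.ceil(np.linalg.norm(d)/step)))
    print("t",round(st["clock"],2),"pos",np.round(st["ee_pos"],4),"rot",np.round(st["ee_rot"],3),"d",np.round(d,1),"rows",n,"each",np.round(d/n,1),
      "tilt",np.round(np.degrees(np.arccos(-M[2,2])),2),"xdir",np.round(M[:,0],2),"F",np.round(st["ft_force"],2),"op",round(st["opening"]*1000,1))
E
python3 -c "
from h import *
go(.234,-.606,.35); go(.427,-.34,.35)"
```

```text
t 0.1 pos [ 0.2342 -0.6058  0.2045] rot [-2.590e+00  1.776e+00  2.000e-03] d [-1.000e-01  2.000e-01 -1.455e+02] rows 4 each [ -0.    0.1 -36.4] tilt 0.1 xdir [ 0.36 -0.93 -0.  ] F [0.08 0.45 0.6 ] op 94.0
t 0.1 pos [ 0.2342 -0.6058  0.2045] rot [-2.590e+00  1.776e+00  2.000e-03] d [-178.6 -275.7 -145.1] rows 10 each [-17.9 -27.6 -14.5] tilt 0.1 xdir [ 0.36 -0.93 -0.  ] F [0.08 0.45 0.6 ] op 94.0
```

```bash
python3 -c "
from h import *
s=snapshot('wrist'); save(s,'w0'); print(s['eye'],s['orientation'],s['fx'])"
```

```text
[ 0.29877735 -0.58027815  0.38245246] [ 2.42397163 -1.65996503 -0.20162557] 373.4253201262856
```

```bash
python3 -m pendant '{"linear":[[0,0,-20],[0,0,-38],[0,0,-38],[-15,-20,-25],[-20,-25,-15],[-25,-28,-10],[-30,-28,0],[-30,-28,0]],"rotation":[[0,0,0],[0,0,0],[0,0,0],[0,0,0],[0,0,0],[0,0,0],[0,0,0],[0,0,0]],"fingers":[50,50,50,50,50,50,50,50]}' 20; python3 -c "
from h import *
go(.38,-.36,.35)"
```

```text
clock: 0.82
ee_pos: [0.3119, -0.4466, 0.3521]
ee_rot: [2.59, -1.777, 0.002]
ft_force: [0.3, 0.1, 0.3]
opening: 0.0504
t 0.82 pos [ 0.3119 -0.4466  0.3521] rot [ 2.590e+00 -1.777e+00  2.000e-03] d [-56.3 -94.7   2. ] rows 3 each [-18.8 -31.6   0.7] tilt 0.07 xdir [ 0.36 -0.93  0.  ] F [0.3  0.12 0.3 ] op 50.4
```

```bash
python3 -m pendant '{"linear":[[-19,-31,0],[-19,-31,0],[-19,-31,0],[0,0,0],[0,0,0]],"rotation":[[0,0,0],[0,0,0],[0,0,0],[0,0,0],[0,0,0]],"fingers":[50,50,50,50,50]}'; python3 -c "
from h import *
s=snapshot('wrist'); save(s,'w1'); np.savez('w1.npz',**s); print(s['eye'],s['orientation'])
print(proj(s,[.427,-.34,.15]))
go(.6015,.1028,.30)"
```

```text
clock: 1.23
ee_pos: [0.3783, -0.3599, 0.3515]
ee_rot: [2.594, -1.772, 0.0]
ft_force: [0.1, -1.6, -0.0]
opening: 0.0501
[ 0.44276674 -0.33391438  0.52938984] [ 2.42514159 -1.65548195 -0.19915529]
[[284.82295814 133.58524093]]
t 1.28 pos [ 0.3777 -0.361   0.3513] rot [ 2.592 -1.775 -0.   ] d [-351.4 -376.4   51.1] rows 14 each [-25.1 -26.9   3.7] tilt 0.02 xdir [ 0.36 -0.93  0.  ] F [ 0.36 -1.45 -0.3 ] op 49.9
```

View pics/w1.png

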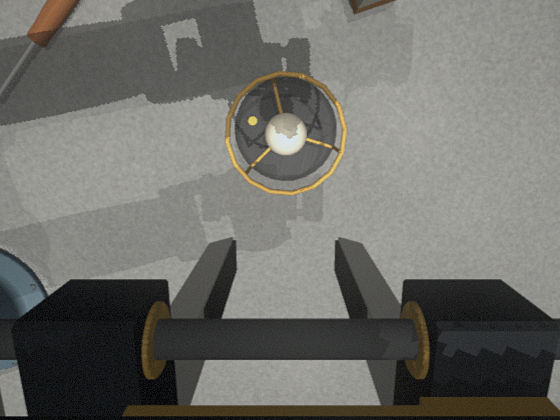

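The wrist view shows the large ring centred near (286,133) and clear of the fingers.

```bash
cat >> h.py <<'E'
def ring(s,x,y,r,z):
    v,u=np.nonzero(gold(s)); p=rayplane(s,u,v,z-.0015); d=np.hypot(p[:,0]-x,p[:,1]-y); m=(d<r*1.25)&(d>r*.8)
    print("ring",m.sum(),circ(p[m,0],p[m,1]))
E
python3 -c "
from h import *
s=dict(np.load('w1.npz')); ring(s,.427,-.34,.06,.15)
w=cloud(s); m=(np.hypot(w[...,0]-.427,w[...,1]+.34)<.08)&(w[...,2]>.13)
print(np.nanmax(w[m],0),w[m].mean(0))
go(.56,.09,.3)"
```

```text
ring 1273 (array([ 0.42576069, -0.34100277,  0.05847013]), np.float64(0.0008782489075387784))
[ 0.48715214 -0.28019921  0.48280023] [ 0.40150134 -0.3498609   0.44457002]
t 1.28 pos [ 0.3777 -0.361   0.3513] rot [ 2.592 -1.775 -0.   ] d [-354.5 -333.1   51.2] rows 13 each [-27.3 -25.6   3.9] tilt 0.02 xdir [ 0.36 -0.93  0.  ] F [ 0.36 -1.45 -0.3 ] op 49.9
```

```bash
python3 -c "
from h import *
go(.62,-.135,.35)"
python3 -m pendant '{"linear":[[-10,-20,0],[-15,-35,0],[-15,-38,0],[-15,-38,0],[-15,-38,0],[-15,-38,0],[-15,-38,0],[-15,-38,0]],"rotation":[[0,0,0],[0,0,0],[0,0,0],[0,0,0],[0,0,0],[0,0,0],[0,0,0],[0,0,0]],"fingers":[50,50,50,50,50,50,50,50]}'
python3 -m pendant '{"linear":[[-9,-15,0],[0,0,0],[0,0,0]],"rotation":[[0,0,0],[0,0,0],[0,0,0]],"fingers":[50,50,50]}'
python3 -c "
from h import *
s=snapshot('wrist'); save(s,'w2'); np.savez('w2.npz',**s); ring(s,.669,-.112,.042,.13)
go(.56,.09,.3)"
```

```text
t 1.28 pos [ 0.3777 -0.361   0.3513] rot [ 2.592 -1.775 -0.   ] d [-123.  -307.6    1.2] rows 9 each [-13.7 -34.2   0.1] tilt 0.02 xdir [ 0.36 -0.93  0.  ] F [ 0.36 -1.45 -0.3 ] op 49.9
clock: 1.95
ee_pos: [0.6011, -0.1522, 0.351]
ee_rot: [2.589, -1.779, -0.001]
ft_force: [-0.6, -0.4, -0.4]
opening: 0.0499
clock: 2.2
ee_pos: [0.6108, -0.1391, 0.3506]
ee_rot: [2.59, -1.776, -0.002]
ft_force: [-0.3, -1.0, 0.2]
opening: 0.0502
ring 816 (array([ 0.66911473, -0.11240985,  0.04127786]), np.float64(0.0008660467609417264))
t 2.25 pos [ 0.6104 -0.1397  0.3509] rot [ 2.589e+00 -1.778e+00 -1.000e-03] d [-232.5  -35.5   50.9] rows 7 each [-33.2  -5.1   7.3] tilt 0.07 xdir [ 0.36 -0.93 -0.  ] F [-0.73 -0.63  0.24] op 49.9
```

View pics/w2.png

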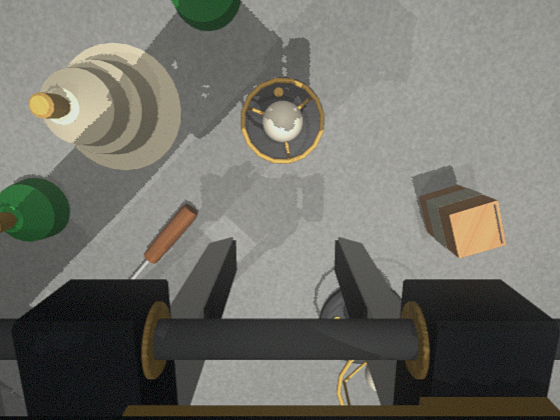

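The wrist view puts the middle ring at (283,120), i.e. (0.669,-0.112), which agrees with the averages. On to the stack.

```bash

python3 -m pendant '{"linear":[[-18,-3,2],[-33,-5,7],[-35,-5,8],[-35,-5,8],[-35,-5,8],[-35,-5,8],[-28,-5,8],[-13,-2,2]],"rotation":[[0,0,0],[0,0,0],[0,0,0],[0,0,0],[0,0,0],[0,0,0],[0,0,0],[0,0,0]],"fingers":[50,50,50,50,50,50,50,50]}'
python3 -m pendant '{"linear":[[0,0,0],[0,0,0]],"rotation":[[0,0,0],[0,0,0]],"fingers":[50,50]}'
python3 -c "
from h import *
s=snapshot('wrist'); save(s,'w3'); np.savez('w3.npz',**s)
w=cloud(s);g=gold(s)
m=(np.hypot(w[...,0]-.6015,w[...,1]-.1028)<.03)&(w[...,2]>.167)&(w[...,2]<.18)
print(m.sum(),np.median(w[m],0),circ(*w[m][:,:2].T,.006), (w[m].max(0)+w[m].min(0))/2)
for lo,hi in ((.025,.06),(.08,.106)):
    b=(np.hypot(w[...,0]-.6015,w[...,1]-.1028)<.07)&(w[...,2]>lo)&(w[...,2]<hi); print(lo,b.sum(),circ(w[b][:,0],w[b][:,1]))
go(.6015,.1028,.25)"
```

```text
clock: 2.92
ee_pos: [0.5578, 0.0928, 0.2993]
ee_rot: [2.592, -1.775, -0.003]
ft_force: [-0.5, -0.0, 0.1]
opening: 0.0501
clock: 3.08
ee_pos: [0.5599, 0.0901, 0.3009]
ee_rot: [2.591, -1.777, 0.002]
ft_force: [0.6, -0.9, 0.1]
opening: 0.0499
614 [0.60292767 0.10271477 0.16989365] (array([0.60290881, 0.10266494]), np.float64(0.002725435948512389)) [0.60278345 0.10266715 0.1696275 ]
0.025 109 (array([0.60335022, 0.10297666, 0.05636809]), np.float64(0.0010717259132523582))
0.08 249 (array([0.60349004, 0.1028095 , 0.04160561]), np.float64(0.000851858482359108))
t 3.13 pos [0.5602 0.0895 0.3011] rot [-2.590e+00  1.778e+00 -2.000e-03] d [  2.4 -43.2  51.2] rows 2 each [  1.2 -21.6  25.6] tilt 0.08 xdir [ 0.36 -0.93  0.  ] F [-0.48 -0.11  0.1 ] op 50.1
```

View pics/w3.png

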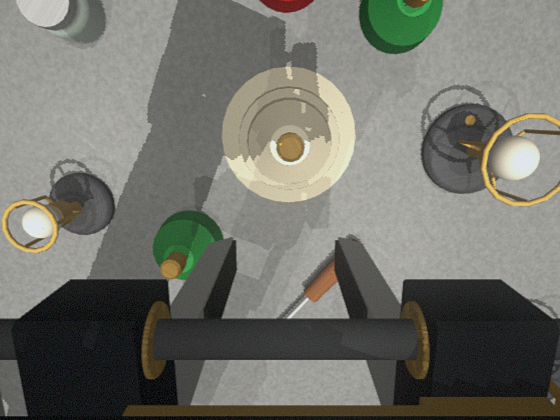

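The knob is at (290,147), i.e. (0.6028, 0.1027). The small ring is also visible at (30,225).

```bash
python3 -c "
from h import *
s=dict(np.load('w3.npz')); ring(s,.4262,.3225,.027,.11)
go(.6025,.1027,.143)"
python3 -m pendant '{"linear":[[0,-20,10],[2,-23,25],[0,0,30],[0,0,30],[0,0,25],[0,0,15],[0,0,0],[0,0,0]],"rotation":[[0,0,0],[0,0,0],[0,0,0],[0,0,0],[0,0,0],[0,0,0],[0,0,0],[0,0,0]],"fingers":[50,50,50,50,50,50,50,50]}'
python3 -c "
from h import *
go(.6025,.1027,.143)"
```

```text
ring 598 (array([0.42640129, 0.32163587, 0.02605295]), np.float64(0.0010504495669232802))
t 3.13 pos [0.5602 0.0895 0.3011] rot [-2.590e+00  1.778e+00 -2.000e-03] d [  2.7 -44.  158.2] rows 5 each [ 0.5 -8.8 31.6] tilt 0.08 xdir [ 0.36 -0.93  0.  ] F [-0.48 -0.11  0.1 ] op 50.1
clock: 3.8
ee_pos: [0.6011, 0.1029, 0.1654]
ee_rot: [2.589, -1.779, -0.001]
ft_force: [-0.3, 0.7, 0.3]
opening: 0.0499
t 3.8 pos [0.6011 0.1029 0.1654] rot [ 2.589e+00 -1.779e+00 -1.000e-03] d [ 0.7 -1.3 22.4] rows 1 each [ 0.7 -1.3 22.4] tilt 0.05 xdir [ 0.36 -0.93 -0.  ] F [-0.3   0.73  0.28] op 49.9
```

```bash

python3 -m pendant '{"linear":[[0,-1,12],[0,0,10],[0,0,0],[0,0,0],[0,0,0],[0,0,0],[0,0,0],[0,0,0]],"rotation":[[0,0,0],[0,0,0],[0,0,0],[0,0,0],[0,0,0],[0,0,0],[0,0,0],[0,0,0]],"fingers":[50,50,50,20,15,15,15,15]}' 20
python3 -c "
from h import *
go(.6025,.1027,.143)"
```

```text
clock: 4.47
ee_pos: [0.6021, 0.1048, 0.1442]
ee_rot: [-2.591, 1.776, -0.002]
ft_force: [0.5, -0.5, 1.6]
opening: 0.0233
t 4.47 pos [0.6021 0.1048 0.1442] rot [-2.591e+00  1.776e+00 -2.000e-03] d [2.1 0.4 1.2] rows 1 each [2.1 0.4 1.2] tilt 0.09 xdir [ 0.36 -0.93  0.  ] F [ 0.53 -0.51  1.65] op 23.3
```

```bash

python3 -m pendant '{"linear":[[0,0,-5],[0,0,-8],[0,0,-10],[0,0,-15],[0,0,-18],[0,0,-20],[0,0,-20],[0,0,-10]],"rotation":[[0,0,0],[0,0,0],[0,0,0],[0,0,0],[0,0,0],[0,0,0],[0,0,0],[0,0,0]],"fingers":[15,15,15,15,15,15,15,15]}'
python3 -c "
from h import *
s=snapshot('scene'); save(s,'s1')
go(.4263,.322,.25,30)"
```

```text
clock: 5.13
ee_pos: [0.6029, 0.105, 0.2536]
ee_rot: [-2.589, 1.775, -0.007]
ft_force: [0.8, 0.2, -1.2]
opening: 0.0238
t 5.18 pos [0.6036 0.105  0.2548] rot [-2.588  1.774 -0.01 ] d [-266.3   87.1    3.5] rows 10 each [-26.6   8.7   0.4] tilt 0.43 xdir [ 0.36 -0.93  0.  ] F [1.34 0.3  0.89] op 23.6
```

View pics/s1.png

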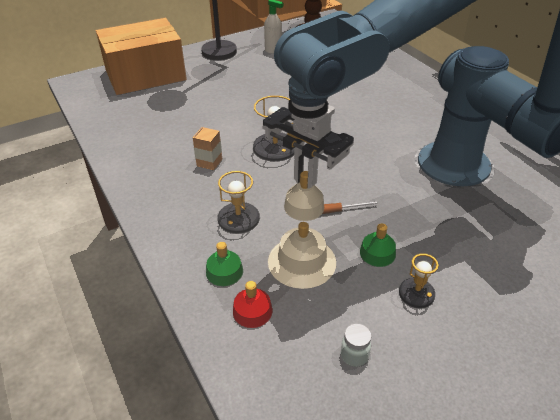

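Only the small shade came up, at (305,200). The other two stay nested.

```bash

python3 -m pendant '{"linear":[[-12,4,0],[-22,7,0],[-30,10,0],[-36,12,0],[-36,12,0],[-36,12,0],[-36,12,0],[-28,9,0]],"rotation":[[0,0,0],[0,0,0],[0,0,0],[0,0,0],[0,0,0],[0,0,0],[0,0,0],[0,0,0]],"fingers":[15,15,15,15,15,15,15,15]}'
python3 -m pendant '{"linear":[[-20,6,0],[-10,3,0],[0,0,0],[0,0,0],[0,0,0]],"rotation":[[0,0,0],[0,0,0],[0,0,0],[0,0,0],[0,0,0]],"fingers":[15,15,15,15,15]}'
python3 -c "
from h import *
go(.4263,.322,.148,30)
s=snapshot('wrist'); save(s,'w4');s=snapshot('top'); save(s,'t4')
go(.4263,.322,.148,30)"
```

```text
clock: 5.85
ee_pos: [0.4402, 0.2987, 0.2476]
ee_rot: [2.59, -1.773, -0.004]
ft_force: [-0.3, 0.6, -2.0]
opening: 0.0238
clock: 6.27
ee_pos: [0.425, 0.3209, 0.2489]
ee_rot: [2.59, -1.777, -0.0]
ft_force: [-0.3, -0.1, -1.0]
opening: 0.0236
t 6.27 pos [0.425  0.3209 0.2489] rot [ 2.59  -1.777 -0.   ] d [ -0.6  -1.7 100.9] rows 4 each [-0.1 -0.4 25.2] tilt 0.05 xdir [ 0.36 -0.93  0.  ] F [-0.32 -0.13 -1.04] op 23.6
t 6.37 pos [0.4253 0.3208 0.2492] rot [ 2.589 -1.778 -0.   ] d [ -0.8  -1.4 101.2] rows 4 each [-0.2 -0.4 25.3] tilt 0.03 xdir [ 0.36 -0.93  0.  ] F [ 0.88  0.18 -0.34] op 24.0
```

View pics/w4.png

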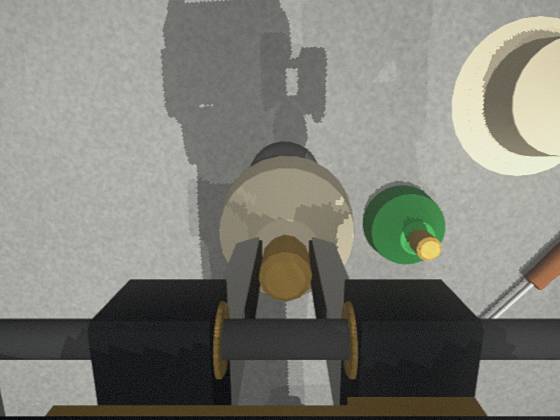

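The shade hangs upright over the lamp, with the foot just showing at (285,150). Lowering it now.

```bash

python3 -m pendant '{"linear":[[-1,-1,10],[0,0,20],[0,0,20],[0,0,20],[0,0,12],[0,0,6],[0,0,0],[0,0,0]],"rotation":[[0,0,0],[0,0,0],[0,0,0],[0,0,0],[0,0,0],[0,0,0],[0,0,0],[0,0,0]],"fingers":[15,15,15,15,15,15,15,15]}'
python3 -c "
from h import *
go(.4263,.322,.149,30)"
```

```text
clock: 7.03
ee_pos: [0.4256, 0.323, 0.1619]
ee_rot: [-2.59, 1.777, -0.0]
ft_force: [-0.8, 0.1, -1.0]
opening: 0.0233
t 7.03 pos [0.4256 0.323  0.1619] rot [-2.59   1.777 -0.   ] d [ 1.2 -0.3 12.9] rows 1 each [ 1.2 -0.3 12.9] tilt 0.03 xdir [ 0.36 -0.93 -0.  ] F [-0.77  0.11 -0.98] op 23.3
```

```bash

python3 -m pendant '{"linear":[[0,0,4],[0,0,3],[0,0,2],[0,0,1],[0,0,1],[0,0,1],[0,0,0],[0,0,0]],"rotation":[[0,0,0],[0,0,0],[0,0,0],[0,0,0],[0,0,0],[0,0,0],[0,0,0],[0,0,0]],"fingers":[15,15,15,15,15,15,15,15]}'
python3 -m pendant '{"linear":[[0,0,1],[0,0,1],[0,0,0]],"rotation":[[0,0,0],[0,0,0],[0,0,0]],"fingers":[15,15,15]}'
python3 -c "
from h import *
go(.4263,.322,.149,30)"
```

```text
clock: 7.7
ee_pos: [0.4255, 0.3231, 0.1503]
ee_rot: [-2.591, 1.776, -0.001]
ft_force: [-1.2, -2.1, 5.2]
opening: 0.0235
clock: 7.95
ee_pos: [0.426, 0.323, 0.15]
ee_rot: [-2.591, 1.776, -0.002]
ft_force: [-3.8, -4.3, 12.4]
opening: 0.0236
t 7.95 pos [0.426 0.323 0.15 ] rot [-2.591e+00  1.776e+00 -2.000e-03] d [1.  0.1 1. ] rows 1 each [1.  0.1 1. ] tilt 0.1 xdir [ 0.36 -0.93  0.  ] F [-3.8  -4.3  12.44] op 23.6
```

It has contact at the expected height. I'll ease off, release, rise and check.

```bash

python3 -m pendant '{"linear":[[0,0,-1.5],[0,0,0],[0,0,0],[0,0,0],[0,0,0],[0,0,-15],[0,0,-30],[0,0,-35]],"rotation":[[0,0,0],[0,0,0],[0,0,0],[0,0,0],[0,0,0],[0,0,0],[0,0,0],[0,0,0]],"fingers":[15,30,50,50,50,50,50,50]}' 
cat > chk.py <<'E'
from h import *
import sys
def chk(s,x,y,zr,bands,ztop):
    w=cloud(s); d=np.hypot(w[...,0]-x,w[...,1]-y)
    for lo,hi in bands:
        b=(d<.1)&(w[...,2]>lo+.003)&(w[...,2]<hi-.003); print("skirt",b.sum(),circ(w[b][:,0],w[b][:,1]) if b.sum()>20 else None)
    b=(d<.03)&(w[...,2]>ztop-.006)&(w[...,2]<ztop+.01); print("knob",b.sum(),np.median(w[b],0) if b.any() else None,"exp",ztop)
E
python3 -c "
from chk import *
for n in('scene','top','wrist'):
    s=snapshot(n); save(s,n[0]+'5'); print(n); chk(s,.4263,.322,.082,[(.082,.114)],.178)
go(.56,.09,.25,30)"
```

```text
clock: 8.62
ee_pos: [0.4235, 0.3222, 0.2272]
ee_rot: [2.587, -1.774, -0.005]
ft_force: [-0.4, 0.4, 0.4]
opening: 0.0502
scene
skirt 403 (array([0.4248624 , 0.32396624, 0.04245156]), np.float64(0.001269149779233661))
knob 77 [0.42755757 0.32567409 0.17626601] exp 0.178
top
skirt 198 (array([0.42382277, 0.3223394 , 0.04262887]), np.float64(0.0008406304249206747))
knob 82 [0.42227667 0.31978597 0.1768382 ] exp 0.178
wrist
skirt 638 (array([0.42541289, 0.32298505, 0.04253318]), np.float64(0.0008357774684375282))
knob 942 [0.4263431  0.32344401 0.17607271] exp 0.178
t 8.77 pos [0.4268 0.3238 0.2321] rot [-2.587  1.773 -0.005] d [266.1 -40.  -17.8] rows 9 each [29.6 -4.4 -2. ] tilt 0.36 xdir [ 0.36 -0.93 -0.  ] F [-1.07  0.09 -0.14] op 49.9
```

```bash
python3 -c "
import cv2,numpy as np
a,b=cv2.imread('pics/s5.png'),cv2.imread('pics/w5.png')
cv2.imwrite('pics/c5.png',cv2.resize(np.hstack([a,b]),(800,300)))"
```

```text
(no output)
```

View pics/c5.png

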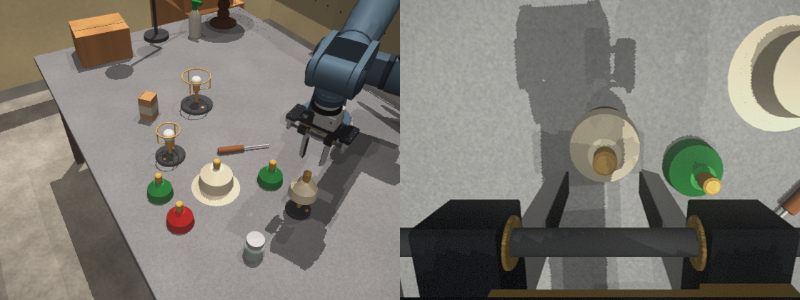

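The small shade at left-panel (303,190) sits upright and centred. Next is the middle shade.

```bash

python3 -m pendant '{"linear":[[8,-2,-8],[20,-3,-10],[33,-5,-5],[36,-5,0],[36,-5,0],[36,-5,0],[36,-5,0],[36,-5,0]],"rotation":[[0,0,0],[0,0,0],[0,0,0],[0,0,0],[0,0,0],[0,0,0],[0,0,0],[0,0,0]],"fingers":[50,50,50,50,50,50,50,50]}' 
python3 -m pendant '{"linear":[[18,-3,0],[8,0,0],[0,0,0],[0,0,0],[0,0,0]],"rotation":[[0,0,0],[0,0,0],[0,0,0],[0,0,0],[0,0,0]],"fingers":[50,50,50,50,50]}' 
python3 -c "
from chk import *
s=snapshot('wrist'); save(s,'w6'); chk(s,.602,.103,.021,[(.021,.065)],.129)
s=snapshot('top'); chk(s,.602,.103,.021,[(.021,.065)],.129)
go(.6025,.103,.099,30)"
```

```text
clock: 9.43
ee_pos: [0.5445, 0.1085, 0.2503]
ee_rot: [2.589, -1.776, -0.004]
ft_force: [1.3, 0.4, -0.2]
opening: 0.0499
clock: 9.85
ee_pos: [0.5561, 0.0887, 0.2514]
ee_rot: [2.592, -1.775, -0.002]
ft_force: [0.0, 0.3, 0.4]
opening: 0.0499
skirt 72 (array([0.60360724, 0.10376539, 0.05575062]), np.float64(0.00106182963997417))
knob 671 [0.60246138 0.10346836 0.12713534] exp 0.129
skirt 61 (array([0.60222075, 0.1090045 , 0.06360676]), np.float64(0.0011127868433695384))
knob 12 [0.59770693 0.10369259 0.12744602] exp 0.129
t 9.95 pos [0.5563 0.0888 0.2518] rot [ 2.593e+00 -1.774e+00 -1.000e-03] d [  3.6 -48.3 152.8] rows 6 each [ 0.6 -8.  25.5] tilt 0.02 xdir [ 0.36 -0.93 -0.  ] F [0.09 0.36 0.03] op 50.2
```

View pics/w6.png

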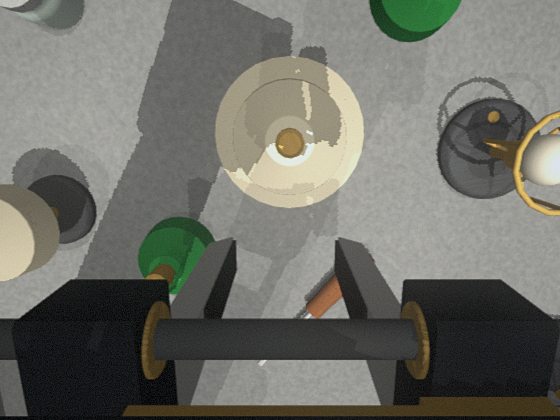

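The middle knob is at (289,142), still in place. Descending to it.

```bash

python3 -m pendant '{"linear":[[1,-20,5],[1,-28,20],[0,0,30],[0,0,30],[0,0,25],[0,0,15],[0,0,0],[0,0,0]],"rotation":[[0,0,0],[0,0,0],[0,0,0],[0,0,0],[0,0,0],[0,0,0],[0,0,0],[0,0,0]],"fingers":[50,50,50,50,50,50,50,50]}'
python3 -c "
from h import *
go(.6025,.103,.099)"
```

```text
clock: 10.62
ee_pos: [0.6017, 0.1039, 0.1266]
ee_rot: [2.592, -1.774, -0.002]
ft_force: [0.6, 0.3, 0.5]
opening: 0.0504
t 10.62 pos [0.6017 0.1039 0.1266] rot [ 2.592e+00 -1.774e+00 -2.000e-03] d [ 1.1 -0.5 27.6] rows 1 each [ 1.1 -0.5 27.6] tilt 0.08 xdir [ 0.36 -0.93 -0.  ] F [0.58 0.27 0.46] op 50.4
```

```bash

python3 -m pendant '{"linear":[[1,0,15],[0,0,12],[0,0,0],[0,0,0],[0,0,0],[0,0,0],[0,0,0],[0,0,0]],"rotation":[[0,0,0],[0,0,0],[0,0,0],[0,0,0],[0,0,0],[0,0,0],[0,0,0],[0,0,0]],"fingers":[50,50,50,20,15,15,15,15]}' 25
python3 -c "
from h import *
go(.6025,.103,.099)"
```

```text
clock: 11.28
ee_pos: [0.6032, 0.1021, 0.1007]
ee_rot: [-2.591, 1.776, -0.002]
ft_force: [0.1, 0.2, 1.2]
opening: 0.0237
t 11.28 pos [0.6032 0.1021 0.1007] rot [-2.591e+00  1.776e+00 -2.000e-03] d [-1.1  0.3  1.7] rows 1 each [-1.1  0.3  1.7] tilt 0.07 xdir [ 0.36 -0.93  0.  ] F [0.05 0.25 1.22] op 23.7
```

```bash

python3 -m pendant '{"linear":[[0,0,-5],[0,0,-8],[0,0,-14],[0,0,-22],[0,0,-30],[0,0,-34],[0,0,-30],[0,0,-15]],"rotation":[[0,0,0],[0,0,0],[0,0,0],[0,0,0],[0,0,0],[0,0,0],[0,0,0],[0,0,0]],"fingers":[15,15,15,15,15,15,15,15]}'
python3 -c "
from h import *
s=snapshot('scene'); save(s,'s7')
go(.669,-.112,.26,30)"
```

```text
clock: 11.95
ee_pos: [0.6045, 0.1022, 0.2646]
ee_rot: [-2.587, 1.774, -0.011]
ft_force: [0.0, 0.7, -1.8]
opening: 0.0234
t 12.0 pos [0.6055 0.1022 0.2667] rot [-2.586  1.773 -0.015] d [222.6  18.1   7.4] rows 8 each [27.8  2.3  0.9] tilt 0.68 xdir [ 0.36 -0.93  0.  ] F [0.82 0.07 1.15] op 23.8
```

View pics/s7.png

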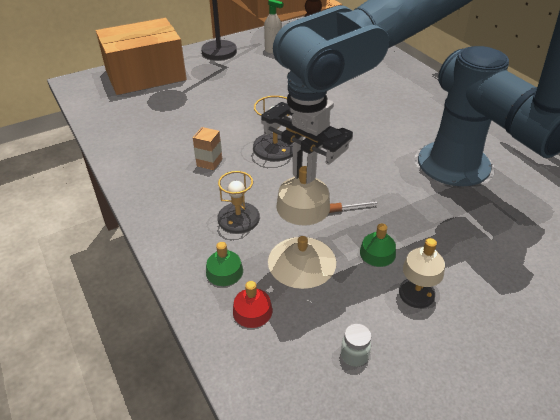

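The middle shade is held at (303,195) and the wide one stays on the bench at (302,258). The small shade is on its lamp.

```bash

python3 -m pendant '{"linear":[[12,1,0],[24,2,0],[34,3,0],[36,3,0],[36,3,0],[34,3,0],[26,2,0],[14,1,0]],"rotation":[[0,0,0],[0,0,0],[0,0,0],[0,0,0],[0,0,0],[0,0,0],[0,0,0],[0,0,0]],"fingers":[15,15,15,15,15,15,15,15]}'
python3 -m pendant '{"linear":[[6,0,0],[0,0,0],[0,0,0],[0,0,0],[0,0,0]],"rotation":[[0,0,0],[0,0,0],[0,0,0],[0,0,0],[0,0,0]],"fingers":[15,15,15,15,15]}'
python3 -c "
from h import *
go(.669,-.112,.170,30)
s=snapshot('wrist'); save(s,'w8')"
```

```text
clock: 12.67
ee_pos: [0.6631, -0.1096, 0.2553]
ee_rot: [2.587, -1.78, -0.005]
ft_force: [1.0, -0.2, -2.3]
opening: 0.0233
clock: 13.08
ee_pos: [0.6658, -0.1099, 0.258]
ee_rot: [-2.593, 1.774, 0.0]
ft_force: [0.0, -0.8, -1.6]
opening: 0.0232
t 13.08 pos [ 0.6658 -0.1099  0.258 ] rot [-2.593  1.774  0.   ] d [ 3.1 -2.2 88. ] rows 3 each [ 1.  -0.7 29.3] tilt 0.02 xdir [ 0.36 -0.93 -0.  ] F [ 0.02 -0.8  -1.63] op 23.2
```

View pics/w8.png

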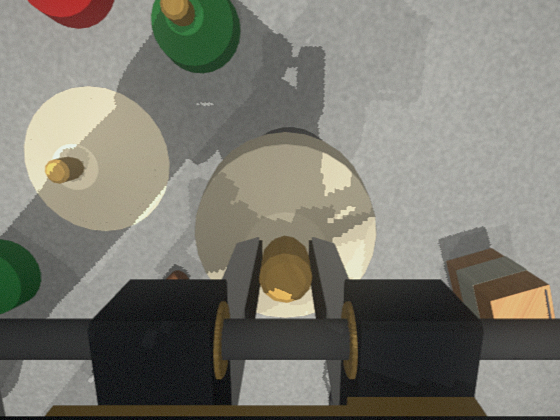

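The middle shade hangs level over its lamp and clear of the carton. Lowering it.

```bash

python3 -m pendant '{"linear":[[2,-1,8],[1,-1,16],[0,0,20],[0,0,18],[0,0,10],[0,0,4],[0,0,0],[0,0,0]],"rotation":[[0,0,0],[0,0,0],[0,0,0],[0,0,0],[0,0,0],[0,0,0],[0,0,0],[0,0,0]],"fingers":[15,15,15,15,15,15,15,15]}'
python3 -c "
from h import *
go(.669,-.112,.170,30)"
```

```text
clock: 13.8
ee_pos: [0.6694, -0.1136, 0.1828]
ee_rot: [-2.591, 1.776, -0.002]
ft_force: [0.2, 0.0, -2.1]
opening: 0.0238
t 13.8 pos [ 0.6694 -0.1136  0.1828] rot [-2.591e+00  1.776e+00 -2.000e-03] d [-1.6 -0.2 12.8] rows 1 each [-1.6 -0.2 12.8] tilt 0.07 xdir [ 0.36 -0.93  0.  ] F [ 0.23  0.02 -2.12] op 23.8
```

```bash

python3 -m pendant '{"linear":[[-1,0,4],[0,0,3],[0,0,2],[0,0,1],[0,0,1],[0,0,1],[0,0,0],[0,0,0]],"rotation":[[0,0,0],[0,0,0],[0,0,0],[0,0,0],[0,0,0],[0,0,0],[0,0,0],[0,0,0]],"fingers":[15,15,15,15,15,15,15,15]}'
python3 -m pendant '{"linear":[[0,0,1],[0,0,1],[0,0,0]],"rotation":[[0,0,0],[0,0,0],[0,0,0]],"fingers":[15,15,15]}'
python3 -c "
from h import *
go(.669,-.112,.170,30)"
```

```text
clock: 14.47
ee_pos: [0.6686, -0.1126, 0.17]
ee_rot: [2.591, -1.777, 0.0]
ft_force: [0.5, 0.4, -2.3]
opening: 0.0237
clock: 14.72
ee_pos: [0.6689, -0.1126, 0.1697]
ee_rot: [-2.591, 1.776, -0.002]
ft_force: [-1.9, 0.8, 5.3]
opening: 0.0229
t 14.72 pos [ 0.6689 -0.1126  0.1697] rot [-2.591e+00  1.776e+00 -2.000e-03] d [-0.6 -0.3 -0.3] rows 1 each [-0.6 -0.3 -0.3] tilt 0.06 xdir [ 0.36 -0.93  0.  ] F [-1.93  0.77  5.25] op 22.9
```

Contact at 0.1697, as expected. Release and check.

```bash

python3 -m pendant '{"linear":[[0,0,-0.5],[0,0,0],[0,0,0],[0,0,0],[0,0,0],[0,0,-15],[0,0,-30],[0,0,-35]],"rotation":[[0,0,0],[0,0,0],[0,0,0],[0,0,0],[0,0,0],[0,0,0],[0,0,0],[0,0,0]],"fingers":[15,30,50,50,50,50,50,50]}' 
python3 -c "
from chk import *
I=[]
for n in('scene','wrist'):
    s=snapshot(n); I.append(s['color'][:,:,::-1]); print(n); chk(s,.669,-.112,.09,[(.09,.134)],.198)
cv2.imwrite('pics/c9.png',cv2.resize(np.hstack(I),(800,300)))
go(.56,.09,.25,30)"
```

```text
clock: 15.38
ee_pos: [0.6672, -0.1122, 0.2476]
ee_rot: [2.59, -1.776, -0.007]
ft_force: [-0.3, -0.8, 0.4]
opening: 0.0495
scene
skirt 590 (array([ 0.66759731, -0.11103776,  0.05665935]), np.float64(0.0014592328110276435))
knob 49 [ 0.668878   -0.10798693  0.19633003] exp 0.198
wrist
skirt 768 (array([ 0.66839455, -0.11229759,  0.05661501]), np.float64(0.0010814152219242167))
knob 920 [ 0.66904619 -0.11201204  0.19610969] exp 0.198
t 15.48 pos [ 0.672  -0.1137  0.2576] rot [-2.588  1.774 -0.021] d [-230.4   31.1    5.3] rows 8 each [-28.8   3.9   0.7] tilt 0.78 xdir [ 0.36 -0.93  0.01] F [ 0.02 -1.29  1.83] op 49.6
```

View pics/c9.png

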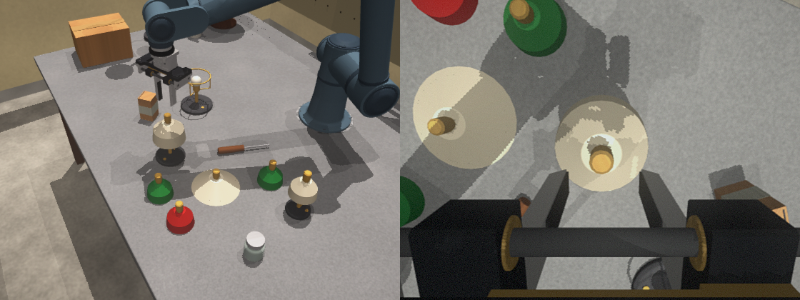

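The middle shade sits centred and level at left-panel (168,135). Next is the wide one.

```bash

python3 -m pendant '{"linear":[[-12,2,0],[-24,3,0],[-34,5,0],[-36,5,0],[-36,5,0],[-36,5,0],[-32,4,0],[-18,2,0]],"rotation":[[0,0,0],[0,0,0],[0,0,0],[0,0,0],[0,0,0],[0,0,0],[0,0,0],[0,0,0]],"fingers":[50,50,50,50,50,50,50,50]}' 
python3 -m pendant '{"linear":[[0,0,0],[0,0,0],[0,0,0],[0,0,0]],"rotation":[[0,0,0],[0,0,0],[0,0,0],[0,0,0]],"fingers":[50,50,50,50]}' 
python3 -c "
from chk import *
s=snapshot('wrist'); save(s,'w10'); chk(s,.602,.103,.0,[(.005,.045)],.082)
go(.6025,.103,.052,30)"
```

```text
clock: 16.15
ee_pos: [0.5543, 0.0921, 0.2471]
ee_rot: [2.593, -1.773, -0.005]
ft_force: [1.0, -0.8, 0.0]
opening: 0.0497
clock: 16.48
ee_pos: [0.5576, 0.088, 0.248]
ee_rot: [2.59, -1.778, -0.001]
ft_force: [0.8, -0.3, 0.3]
opening: 0.0497
skirt 11137 (array([0.60300351, 0.10251035, 0.0542292 ]), np.float64(0.010230729207673817))
knob 517 [0.60295137 0.10264951 0.0799974 ] exp 0.082
t 16.53 pos [0.5577 0.0879 0.2481] rot [ 2.589e+00 -1.778e+00 -1.000e-03] d [  2.1 -47.4 196. ] rows 7 each [ 0.3 -6.8 28. ] tilt 0.04 xdir [ 0.36 -0.93 -0.  ] F [ 0.71 -0.42  0.78] op 49.9
```

View pics/w10.png

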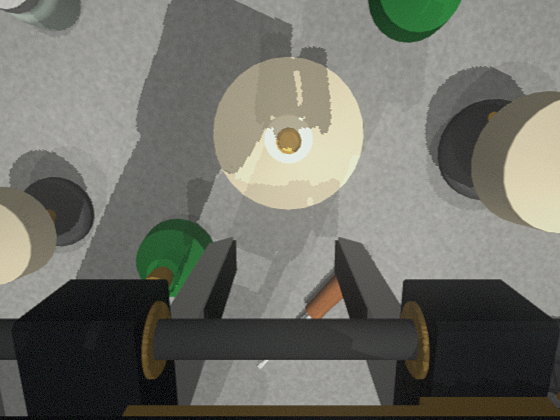

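The wide knob is at (288,140), (0.603,0.1027). The way down is clear.

```bash

python3 -m pendant '{"linear":[[1,-20,10],[1,-28,25],[0,0,35],[0,0,35],[0,0,30],[0,0,20],[0,0,10],[0,0,0]],"rotation":[[0,0,0],[0,0,0],[0,0,0],[0,0,0],[0,0,0],[0,0,0],[0,0,0],[0,0,0]],"fingers":[50,50,50,50,50,50,50,50]}'
python3 -m pendant '{"linear":[[0,0,0]],"rotation":[[0,0,0]],"fingers":[50]}'
python3 -c "
from h import *
go(.6025,.103,.053)"
```

```text
clock: 17.2
ee_pos: [0.6013, 0.1036, 0.0805]
ee_rot: [2.588, -1.776, -0.007]
ft_force: [0.3, -0.4, 0.4]
opening: 0.0501
clock: 17.28
ee_pos: [0.6035, 0.1038, 0.0839]
ee_rot: [-2.59, 1.777, -0.001]
ft_force: [0.6, 0.3, 0.9]
opening: 0.0503
t 17.28 pos [0.6035 0.1038 0.0839] rot [-2.590e+00  1.777e+00 -1.000e-03] d [ 0.4  1.3 30.9] rows 1 each [ 0.4  1.3 30.9] tilt 0.02 xdir [ 0.36 -0.93  0.  ] F [0.62 0.26 0.94] op 50.3
```

```bash

python3 -m pendant '{"linear":[[0,1,15],[0,0,15],[0,0,0],[0,0,0],[0,0,0],[0,0,0],[0,0,0],[0,0,0]],"rotation":[[0,0,0],[0,0,0],[0,0,0],[0,0,0],[0,0,0],[0,0,0],[0,0,0],[0,0,0]],"fingers":[50,50,50,20,15,15,15,15]}' 28
python3 -c "
from h import *
go(.6025,.103,.053)"
```

```text
clock: 17.95
ee_pos: [0.6029, 0.104, 0.0548]
ee_rot: [-2.59, 1.776, -0.003]
ft_force: [-0.5, 0.8, 3.2]
opening: 0.0235
t 17.95 pos [0.6029 0.104  0.0548] rot [-2.59   1.776 -0.003] d [0.8 0.7 1.8] rows 1 each [0.8 0.7 1.8] tilt 0.12 xdir [ 0.36 -0.93  0.  ] F [-0.54  0.77  3.19] op 23.5
```

```bash

python3 -m pendant '{"linear":[[0,0,-5],[0,0,-12],[0,0,-22],[0,0,-34],[0,0,-38],[0,0,-38],[0,0,-38],[0,0,-30]],"rotation":[[0,0,0],[0,0,0],[0,0,0],[0,0,0],[0,0,0],[0,0,0],[0,0,0],[0,0,0]],"fingers":[15,15,15,15,15,15,15,15]}'
python3 -m pendant '{"linear":[[0,0,-18],[0,0,-8],[0,0,0],[0,0,0],[0,0,0]],"rotation":[[0,0,0],[0,0,0],[0,0,0],[0,0,0],[0,0,0]],"fingers":[15,15,15,15,15]}'
python3 -c "
from h import *
s=snapshot('scene'); save(s,'s11')
go(.4258,-.341,.30,36)"
```

```text
clock: 18.62
ee_pos: [0.6022, 0.1041, 0.2747]
ee_rot: [-2.59, 1.775, -0.004]
ft_force: [-0.1, -0.1, -2.2]
opening: 0.0234
clock: 19.03
ee_pos: [0.6009, 0.104, 0.2939]
ee_rot: [2.589, -1.775, -0.006]
ft_force: [0.8, 0.7, -2.3]
opening: 0.0235
t 19.08 pos [0.6009 0.104  0.2938] rot [ 2.589 -1.775 -0.006] d [352.  323.8  -5.5] rows 14 each [25.1 23.1 -0.4] tilt 0.26 xdir [ 0.36 -0.93 -0.  ] F [-0.18  0.5  -2.24] op 24.1
```

View pics/s11.png

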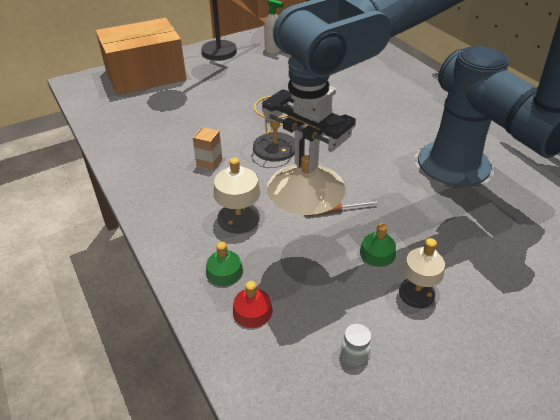

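The wide shade is held level at (305,185), and both other shades are on their lamps. Carrying it to the large lamp.

```bash

python3 -m pendant '{"linear":[[6,6,0],[14,13,0],[22,20,0],[26,25,0],[26,25,0],[26,25,0],[26,25,0],[26,25,0]],"rotation":[[0,0,0],[0,0,0],[0,0,0],[0,0,0],[0,0,0],[0,0,0],[0,0,0],[0,0,0]],"fingers":[15,15,15,15,15,15,15,15]}'
python3 -m pendant '{"linear":[[26,24,0],[26,24,0],[26,24,0],[26,24,0],[24,22,0],[18,16,0],[10,9,0],[0,0,0]],"rotation":[[0,0,0],[0,0,0],[0,0,0],[0,0,0],[0,0,0],[0,0,0],[0,0,0],[0,0,0]],"fingers":[15,15,15,15,15,15,15,15]}'
python3 -c "
from h import *
go(.4258,-.341,.1965,36)"
```

```text
clock: 19.75
ee_pos: [0.5094, -0.1171, 0.2954]
ee_rot: [2.591, -1.776, -0.002]
ft_force: [1.2, -0.4, -3.0]
opening: 0.0232
clock: 20.42
ee_pos: [0.4324, -0.3145, 0.2955]
ee_rot: [2.588, -1.781, -0.003]
ft_force: [-0.3, -0.7, -2.4]
opening: 0.0235
t 20.42 pos [ 0.4324 -0.3145  0.2955] rot [ 2.588 -1.781 -0.003] d [22.5 15.5 99. ] rows 3 each [ 7.5  5.2 33. ] tilt 0.1 xdir [ 0.36 -0.93 -0.  ] F [-0.3  -0.74 -2.4 ] op 23.5
```

```bash

python3 -m pendant '{"linear":[[12,8,0],[10,7,5],[0,0,15],[0,0,22],[0,0,22],[0,0,15],[0,0,6],[0,0,0]],"rotation":[[0,0,0],[0,0,0],[0,0,0],[0,0,0],[0,0,0],[0,0,0],[0,0,0],[0,0,0]],"fingers":[15,15,15,15,15,15,15,15]}'
python3 -m pendant '{"linear":[[0,0,0],[0,0,0]],"rotation":[[0,0,0],[0,0,0]],"fingers":[15,15]}'
python3 -c "
from h import *
go(.4258,-.341,.1965,36)
s=snapshot('scene'); save(s,'s12')"
```

```text
clock: 21.08
ee_pos: [0.4273, -0.3375, 0.2093]
ee_rot: [-2.591, 1.775, 0.006]
ft_force: [0.3, -0.5, -2.0]
opening: 0.0234
clock: 21.25
ee_pos: [0.4285, -0.3392, 0.2129]
ee_rot: [2.591, -1.776, 0.004]
ft_force: [-0.4, -0.1, -2.4]
opening: 0.0233
t 21.25 pos [ 0.4285 -0.3392  0.2129] rot [ 2.591 -1.776  0.004] d [ 0.7  3.2 16.4] rows 1 each [ 0.7  3.2 16.4] tilt 0.15 xdir [ 0.36 -0.93  0.  ] F [-0.35 -0.08 -2.42] op 23.3
```

View pics/s12.png

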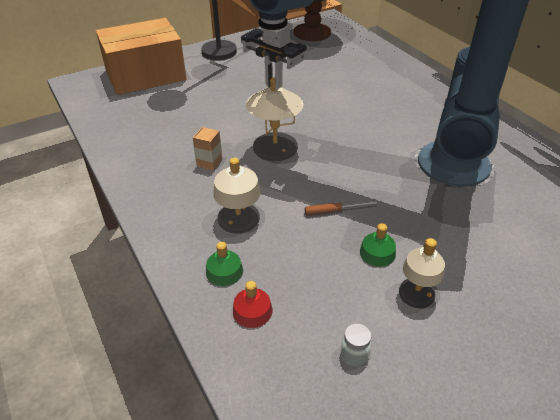

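The wide shade at (274,98) is over the large lamp, just above the ring. Lower it the last bit.

```bash

python3 -m pendant '{"linear":[[0.5,3,3],[0,0,4],[0,0,3],[0,0,2],[0,0,1],[0,0,1],[0,0,0],[0,0,0]],"rotation":[[0,0,0],[0,0,0],[0,0,0],[0,0,0],[0,0,0],[0,0,0],[0,0,0],[0,0,0]],"fingers":[15,15,15,15,15,15,15,15]}'
python3 -c "
from h import *
go(.4258,-.341,.1965,36)"
python3 -m pendant '{"linear":[[0,0,1],[0,0,1],[0,0,0]],"rotation":[[0,0,0],[0,0,0],[0,0,0]],"fingers":[15,15,15]}'
python3 -c "
from h import *
go(.4258,-.341,.1965,36)"
```

```text
clock: 21.97
ee_pos: [0.4252, -0.3401, 0.1975]
ee_rot: [-2.591, 1.776, -0.0]
ft_force: [-0.4, 0.3, -2.0]
opening: 0.0234
t 21.97 pos [ 0.4252 -0.3401  0.1975] rot [-2.591  1.776 -0.   ] d [ 1.  -0.2  1. ] rows 1 each [ 1.  -0.2  1. ] tilt 0.0 xdir [ 0.36 -0.93 -0.  ] F [-0.37  0.29 -2.  ] op 23.4
clock: 22.22
ee_pos: [0.4254, -0.3404, 0.1968]
ee_rot: [2.591, -1.776, 0.001]
ft_force: [-1.3, 1.7, 4.3]
opening: 0.0234
t 22.22 pos [ 0.4254 -0.3404  0.1968] rot [ 2.591e+00 -1.776e+00  1.000e-03] d [ 0.7 -0.1  0.3] rows 1 each [ 0.7 -0.1  0.3] tilt 0.05 xdir [ 0.36 -0.93  0.  ] F [-1.32  1.66  4.27] op 23.4
```

Seated. Release and verify.

```bash

python3 -m pendant '{"linear":[[0,0,-0.3],[0,0,0],[0,0,0],[0,0,0],[0,0,0],[0,0,-15],[0,0,-30],[0,0,-35]],"rotation":[[0,0,0],[0,0,0],[0,0,0],[0,0,0],[0,0,0],[0,0,0],[0,0,0],[0,0,0]],"fingers":[15,30,50,50,50,50,50,50]}' 
python3 -m pendant '{"linear":[[8,10,-20],[8,15,-10],[0,0,0],[0,0,0],[0,0,0],[0,0,0]],"rotation":[[0,0,0],[0,0,0],[0,0,0],[0,0,0],[0,0,0],[0,0,0]],"fingers":[50,50,50,50,50,50]}' 
python3 -c "
from chk import *
I=[]
for n in('scene','wrist','top'):
    s=snapshot(n); I.append(s['color'][:,:,::-1]); print(n)
    w=cloud(s)
    for nm,x,y,zt,band in (('wide',.4258,-.341,.224,(.149,.187)),('mid',.669,-.112,.198,(.09,.134)),('small',.4264,.322,.178,(.082,.114))):
        print(nm); chk(s,x,y,0,[band],zt)
        m=(np.hypot(w[...,0]-x,w[...,1]-y)<.087)&(w[...,2]>band[0]-.012)
        if m.sum()>200 and nm=='wide' and n=='wrist':
            b=m&(w[...,2]<.187)&(w[...,2]>.146); p=w[b]
            from scipy.optimize import least_squares
            q=least_squares(lambda a:(np.hypot(p[:,0]-a[0]-a[3]*(p[:,2]-.165),p[:,1]-a[1]-a[4]*(p[:,2]-.165))*48/61+p[:,2]-a[2]),[x,y,.2,0,0],loss='soft_l1',f_scale=.002); print('cone x,y,apex,tilt',np.round(q.x,4))
save(s,'t13'); cv2.imwrite('pics/c13.png',cv2.resize(np.hstack(I[:2]),(800,300)))
st=get_state(); print(st['clock'],st['ft_force'])"
```

```text
clock: 22.88
ee_pos: [0.4242, -0.339, 0.2741]
ee_rot: [-2.59, 1.776, 0.008]
ft_force: [0.4, 0.1, -0.7]
opening: 0.05
clock: 23.38
ee_pos: [0.4076, -0.3631, 0.3041]
ee_rot: [-2.591, 1.775, 0.004]
ft_force: [0.3, -0.7, 0.3]
opening: 0.0501
scene
wide
skirt 825 (array([ 0.42465417, -0.33785522,  0.0526767 ]), np.float64(0.009399877535653918))
knob 32 [ 0.4257465  -0.33489385  0.22231051] exp 0.224
mid
skirt 587 (array([ 0.66753733, -0.11136807,  0.05706657]), np.float64(0.0015171509163924152))
knob 48 [ 0.66884556 -0.10795987  0.19567927] exp 0.198
small
skirt 393 (array([0.42474251, 0.32351988, 0.04266266]), np.float64(0.0010426969730251562))
knob 80 [0.42705662 0.32645594 0.17590765] exp 0.178
wrist
wide
skirt 15261 (array([ 0.4248159 , -0.34013072,  0.0524289 ]), np.float64(0.00964852522706059))
knob 847 [ 0.42504393 -0.34011426  0.22202707] exp 0.224
cone x,y,apex,tilt [ 0.4244 -0.3403  0.2072  0.0016  0.0022]
mid
skirt 0 None
knob 0 None exp 0.198
small
skirt 0 None
knob 0 None exp 0.178
top
wide
skirt 2601 (array([ 0.42311166, -0.33991542,  0.05381135]), np.float64(0.00971246983712036))
knob 116 [ 0.42278267 -0.33905214  0.22295488] exp 0.224
mid
skirt 315 (array([ 0.66662239, -0.11279734,  0.05718836]), np.float64(0.001044441028657181))
knob 86 [ 0.66534511 -0.1124313   0.19698964] exp 0.198
small
skirt 209 (array([0.42377647, 0.32243766, 0.04256099]), np.float64(0.0008550388588006788))
knob 98 [0.42261711 0.32102577 0.17658946] exp 0.178
23.5333 [0.35934071 0.90177061 1.21209253]
```

View pics/c13.png

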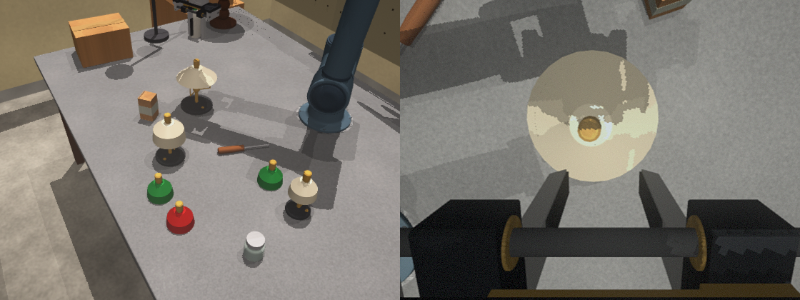

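View pics/t13.png

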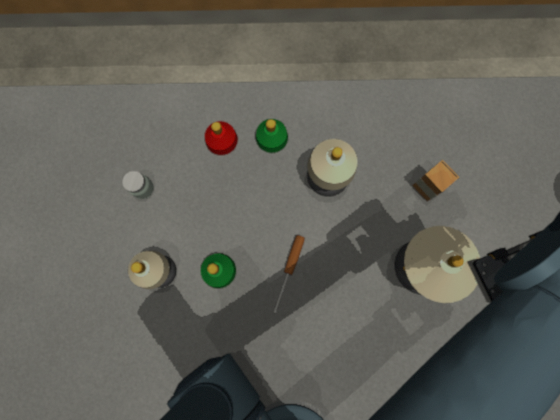

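The top view shows all three shades seated: (333,165), (150,268) and (441,263). The screwdriver, carton, jar and coloured look-alikes have not moved, and the gripper touches nothing, so I'm handing in.

```bash
python3 -c "
from h import *
print(env.sign_off())"
```

```text
the job is handed in; nothing more can be done
None
```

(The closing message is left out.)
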